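# Hold a spread circlip at the axle groove

## Robot

A 6-joint arm with a two-finger parallel gripper is mounted at the origin on a cart in front of the work surface, level with it; the furniture and walls round the work are solid. World frame = base frame: x ahead of the robot, y to its left, z up, the work surface at z = 0. Lengths are in m, angles in rad, forces in N, time in s.
With the tool pointing down it reaches from about 0.325 to 0.775 m from the base axis. Payload 5.5 kg.
Tool frame: the origin (TCP) lies where the fingers leave the gripper's body, on its centre line; the fingertips stand 80 mm ahead of it and the grasp point (between the pads) lies 61 mm ahead of it; z points along the fingers, y is the direction in which the jaws open and shut (so a half turn about z gives the same grasp; the last joint's range is limited). The gripper opens to 88 mm and grips with 3 to 60 N. Pads are 20 mm wide; open, the fingers measure 115 mm over their backs; the gripper's body (75 mm by 178 mm) begins 61 mm behind the grasp point.
Start: joints at [1.25, 0.091, 1.231, -0, 1.82, -0.057], TCP at [0.156, 0.579, 0.303] pointing down, gripper open.
Joint ranges: [-2.87, 2.87], [-0.86, 2.18], [0.17, 2.46], [-1.51, 4.65], [0.06, 2.69], [-2.65, 2.65]. Speed limits (rad/s): [2.57, 2.57, 3.01, 3.14, 3.14, 3.14].

## Interface

Orientations are given as a rotation vector (axis times angle).
In Python, from cell import ctrl, viewer, find_in gives the robot as it stands.
- The arm moves only by the shell command python3 -m inch 'ROWS' [FORCE]. ROWS is JSON, a list of rows, each a list of 5 numbers: the shift along the tool's x, y, z in units of 0.25 m (1.0 is 0.25 m), then the turn about the tool's z in units of 90 degrees (1.0 is 90 degrees), then the gripper's target within -1 to 1 (fully open at 1, half-way at 0, shut at -1). In form: [[x, y, z, turn, gripper], ...]. A call has 1 to 8 rows; each row is the pose to reach, as a shift and turn from the pose commanded when the call began, along the tool's axes at that moment; what a row does not reach only later rows make up. A row lasts 1/8 s, in which the tool goes at most 62.5 mm and 10.7 degrees, less where a joint would pass 70% of its speed; a pose out of reach is approached as far as the arm can. A call with a number of a shift or a turn outside -1 to 1 is refused whole. A call with a gripper value outside its range is refused whole. The fingers move at their own pace and stop on an object; FORCE is the grip in N (left out, the last holds). Time passes only in rows, so rows that repeat a pose let the fingers close. It gives the time, the measured TCP pose, the force and the opening at its end, in the units of the state.
- ctrl.observe(): the state, without advancing time (a new reading comes with each control period).
- viewer.camera(name): name is "scene" or "side" or "wrist"; returns a dict with "frame" (384x512x3 uint8, red, green, blue), "K" (3x3 intrinsics, pixels), "origin" and "orientation" of the camera in the world. Camera axes: x right, y up, looking along -z (the intrinsics and any distortion apply to the point x, -y, -z); pixel columns grow to the right and rows downward; lengths in m; the calibration is good to about 2 mm. A picture is of the moment at which its call begins. There is no depth.
- ctrl.hand_in(): hands the job in, once; it reports no verdict.
Trained networks look in a picture, given as the dict that the camera call returned (one of the last four; its "shot" number tells which), for a name from the list of things; names that differ only in an ending like _2 or _b are one class to them, and where a whole thing is asked for, a point or a joint stands for the part that bears it (a point fixed in the world has none). Each returns a list of dicts, best first, with "conf" (0 to 1); they miss things now and then, are a little off and sometimes report something else, mostly with a low value. They report only what shows in the picture. A call takes as long as a camera call. They do not tell look-alikes from the thing itself.
- find_in(target, picture): "location" ([row, column] in pixels, amid what is visible of it).
The state is a dict: "time_s": time; "joints": joint angles; "joint_vel": joint speeds; "effort": joint torques, N m; "position": TCP position; "eef_rot": TCP orientation; "ft_force": force on the tool from outside, world axes, zero at the start; "torque": the same for the moment, N m; "width": opening from 0.0 (shut) to 1.0 (fully open).
Only numpy, scipy, OpenCV 4.12 (cv2) and the standard library are available. Lean on these libraries where they do the work, as an engineer would, in place of code of your own. Each camera call takes 0.05 s, during which the arm holds its last target.

## Task

Fit a circlip as far as its groove: squeeze the circlip pliers that stand in the slotted rack so that the circlip on their tips spreads fully, draw them out of the open side of the slot, and slide the spread circlip down over the end of the axle stub that carries the ball bearing until it is level with the groove just above the bearing. Finish still holding the pliers there: squeezed, upright, the circlip spread and centred round the groove, carried by the gripper and not resting on the bearing or leaning on the axle. Leave the plain axle stub and the other things on the bench alone.

Things in the scene. Friction and masses are not known exactly. Their poses are not given: they have to be found in the camera images.
- circlip_pliers: Loose steel circlip pliers (0.3 kg) upright, nose down, in the rack. Axes: z up, y from handle to handle (squeeze direction), x level; circlip and open side of the slot lie to -x. Origin: middle of the underside of the flange (34 x 48 mm, 5 mm thick) that rests on the rack, 63 mm below grip. Squeezing the handles spreads the tips.
- grip (a point): Point midway between the two black handles, at the height to grip; axes as the pliers. Handles are 16 mm wide (x), reach 29 mm below to 27 mm above it; over their outer faces 51 mm apart here at rest (60 at the top ends), 34 mm fully squeezed, when the faces are parallel and a stop is met. About 8 N on each handle squeezes fully; 20 to 30 N holds well.
- ring (a point): Centre of the circlip on the pliers' pins: 20 mm along -x and 117 mm below grip; axes as the pliers. Open steel ring 3 mm thick, lying level, eyes at the pins on its +x side (pins stand out 2 mm below). About 25 mm wide inside at rest; fully spread a circle round this point, 35 mm inside, 45 mm outside. It stays on the pins, springs shut if let go.
- left_lever (a joint): Squeeze of the pliers (rad): 0 at rest with the circlip shut, 0.17 fully squeezed with the circlip fully spread. Springs back to 0.
- rack: Fixed dark steel rack, 120 mm wide table on side legs; top plate 6 mm thick, upper face 78 mm up. Origin on the bench under the pliers, z up. A 30 mm wide slot runs from the middle to the front edge, 22 mm away to -x, open there; clear below. The circlip cannot pass up through the slot: lift a few mm (under 30), move 50 mm or more along the rack's -x, then up.
- grooved_axle: The fixed upright axle stub for this job: dark round foot 96 mm diameter, ball bearing 62 mm diameter on it (upper face 48 mm above the bench), steel axle 28 mm diameter through it with a groove just above the bearing. Origin on the bench under its axis.
- groove (a point): Middle of the groove on the axle's axis, 54 mm above the bench, z up; 6 mm above the bearing's upper face. The groove is 9.5 mm high and 23 mm in diameter.
- axle_end (a point): Centre of the upper end of the grooved axle, 76.5 mm above the bench, 22.5 mm above the groove's middle; edge bevelled (20 mm wide at the end, 28 mm from 5 mm lower).
- plain_axle: A second fixed stub, not for this job: same foot and 28 mm axle, 76.5 mm high, but without groove or bearing. Origin on the bench under its axis. The two stubs may stand in either place.
- flange: Grey pipe flange lying flat, 98 mm across and 26 mm high, loose on the bench; leave it where it is. Origin at the middle of its underside as it lies.
- elbow: Dark pipe elbow, 63 x 63 x 32 mm, loose on the bench; leave it where it is. Origin at the middle of its underside as it lies.
- union_nut: Pale grey pipe union nut, 36 x 41 x 31 mm, loose on the bench; leave it where it is. Origin at the middle of its underside as it lies.
- hex_bolt: Grey hexagon bolt lying down, 69 mm long, loose on the bench; leave it where it is. Origin at the middle of its underside as it lies.
Not all that is in view belongs to the job. Leave any purple look-alike of the circlip_pliers alone. What is shaped like the rack but pink is not meant.

How it is judged:
On the way, in this order (a step that is already met when the one before it is completed fails the run):
1. the pliers are out of the rack and lifted above it, squeezed so that the circlip is spread (value of joint left_lever above 0.14 rad and height (world z) of ring above 0.08 m and contact force between circlip_pliers and rack below 0.1 N and contact force between the fingers and circlip_pliers above 3 N), for 0.1 s.
2. the spread circlip is round the end of the right axle, above the groove (horizontal distance between ring and groove below 0.0042 m and angle between ring's own z axis and vertical below 0.1 rad and value of joint left_lever above 0.14 rad and z of ring in the frame of groove between 0.005 and 0.0225 m), for 0.04 s.
At the end, for the whole second after the job is handed in: Pliers still gripped (over 5 N), squeezed beyond 0.14 rad and at rest; circlip centre within 4.2 mm of the axle's axis and 3.5 mm of the groove's middle height, tilted under 0.1 rad; pliers and circlip press on axle and bearing with under 1.5 N (horizontal distance between ring and groove below 0.0042 m and angle between ring's own z axis and vertical below 0.1 rad and value of joint left_lever above 0.14 rad and z of ring in the frame of groove between -0.0035 and 0.0035 m and contact force between the fingers and circlip_pliers above 5 N and contact force between circlip_pliers and grooved_axle below 1.5 N and linear speed of circlip_pliers below 0.02 m/s); the arm keeps its last pose, push and grip.
It fails at once if the flange is moved by more than 2 cm (distance of flange from where it was at the start of the episode above 0.02 m).
It fails at once if the elbow is moved by more than 2 cm (distance of elbow from where it was at the start of the episode above 0.02 m).
It fails at once if the union nut is moved by more than 2 cm (distance of union_nut from where it was at the start of the episode above 0.02 m).
It fails at once if the hex bolt is moved by more than 2 cm (distance of hex_bolt from where it was at the start of the episode above 0.02 m).
It fails at once if the plain axle stub is pushed (contact force between anything else and plain_axle above 8 N).
It also fails if it takes over 46 s, if anything falls off the work surface, if the arm or the gripper's body presses on something with over 40 N, if the wrist force passes 120 N, or if a joint passes its speed limit or range.

## Working session

There is one attempt and no reset: what is moved stays moved. The work goes in short steps, Python scripts to look and compute and a shell command to move; the robot and the scene stay as the last step left them, time stands still between calls to the robot, and variables do not carry over. Pictures are saved under pics/ and viewed, and the job is handed in when it is done.

```bash
ls; mkdir -p pics
cat > h.py <<'E'
from cell import ctrl, viewer, find_in
import numpy as np, cv2
def save(n,p): cv2.imwrite(f'pics/{n}.png',cv2.cvtColor(p['frame'],cv2.COLOR_RGB2BGR))
E
python3 - <<'E'
from h import *
s=ctrl.observe(); print({k:np.round(v,3) for k,v in s.items()})
for c in ['scene','side','wrist']:
    p=viewer.camera(c); save(c+'0',p); print(c,{k:(v.tolist() if hasattr(v,'tolist') else v) for k,v in p.items() if k!='frame'})
    for t in ['circlip_pliers','rack','grooved_axle','plain_axle','grip','ring']:
        print(t,[(np.round(d['location']),round(d['conf'],2)) for d in find_in(t,p)])
E
```

```text
pics
{'time_s': np.float64(0.0), 'joints': array([ 1.25 ,  0.092,  1.232,  0.   ,  1.82 , -0.057]), 'joint_vel': array([ 0.   , -0.001,  0.002,  0.   , -0.   ,  0.   ]), 'effort': array([ 4.0000e-03, -4.4646e+01, -4.0646e+01,  7.0000e-02,  2.9000e-02,
       -0.0000e+00]), 'position': array([0.156, 0.579, 0.301]), 'eef_rot': array([-4.130e-01, -3.114e+00,  3.000e-03]), 'ft_force': array([-0.142, -0.67 , -0.52 ]), 'torque': array([ 0.07 , -0.001, -0.016]), 'width': np.float64(1.001)}
scene {'K': [[488.69693221354754, 0.0, 254.40937771214706], [0.0, 488.69693221354754, 180.91648720376912], [0.0, 0.0, 1.0]], 'origin': [-0.18512981309316145, -0.9826665928730983, 0.7151657751585262], 'orientation': [1.0855945657627426, -0.33365521316270325, -0.5643312421323694], 'shot': 1}
circlip_pliers [(array([169., 138.]), 0.77), (array([151., 236.]), 0.57), (array([151., 258.]), 0.48)]
rack [(array([170., 243.]), 0.87), (array([255., 258.]), 0.84)]
grooved_axle [(array([259., 339.]), 0.92)]
plain_axle [(array([221., 273.]), 0.86)]
grip [(array([170., 139.]), 0.69), (array([157., 233.]), 0.67)]
ring [
[... 530 characters left out ...]
278.]), 0.97), (array([269., 199.]), 0.64)]
grooved_axle [(array([295., 290.]), 0.78)]
plain_axle [(array([237., 265.]), 0.64), (array([185., 272.]), 0.4)]
grip [(array([167., 178.]), 0.66), (array([165., 265.]), 0.64), (array([169., 303.]), 0.57)]
ring [(array([162., 265.]), 0.88), (array([166., 176.]), 0.79), (array([167., 305.]), 0.75)]
wrist {'K': [[325.2641092821809, 0.0, 256.31092286228153], [0.0, 325.2641092821809, 192.4568438432829], [0.0, 0.0, 1.0]], 'origin': [0.08359282265440861, 0.5996978748201385, 0.3848507357092969], 'orientation': [-0.24214092059156045, -0.18448162019505537, 1.2981430582146056], 'shot': 3}
circlip_pliers []
rack []
grooved_axle []
plain_axle []
grip []
ring []
```

View pics/scene0.png

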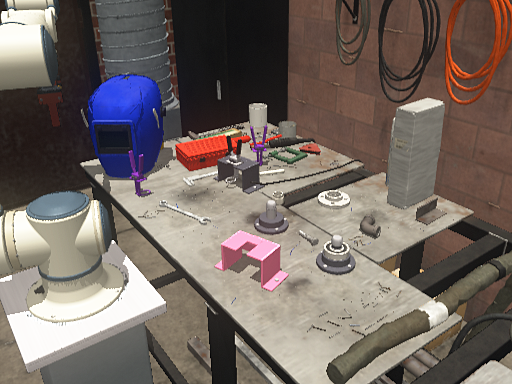

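View pics/side0.png

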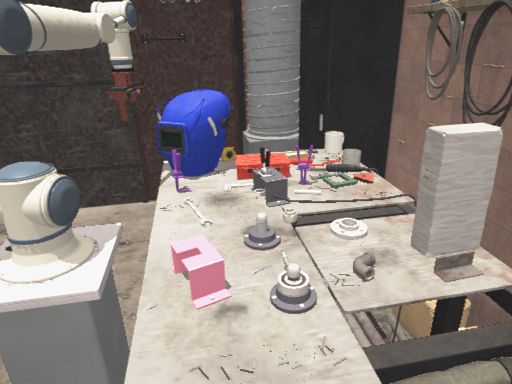

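View pics/wrist0.png

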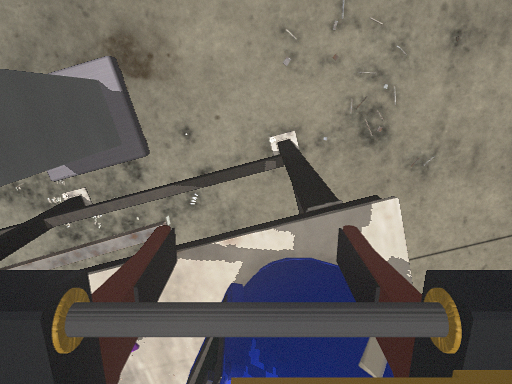

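The candidates in the scene picture are the black-handled pliers in the dark rack (~(150,235)) and purple pliers at (170,138) and (145,259). The black-handled ones in the dark rack fit, and the pink rack at (258,255) is not meant. For the axles, (250,337) shows a bearing (grooved) and (215,271) is plain. I'll enlarge both to confirm.

Run:
```python
import cv2,numpy as np
a=cv2.imread('pics/scene0.png');b=cv2.imread('pics/side0.png')
f=lambda im,r,c:cv2.resize(im[r:r+75,c:c+100],(400,300),interpolation=cv2.INTER_CUBIC)
g=np.vstack([np.hstack([f(a,120,190),f(a,200,285)]),np.hstack([f(b,140,220),f(b,245,245)])])
cv2.imwrite('pics/crop0.png',g)
```

```text
(no output)
```

View pics/crop0.png

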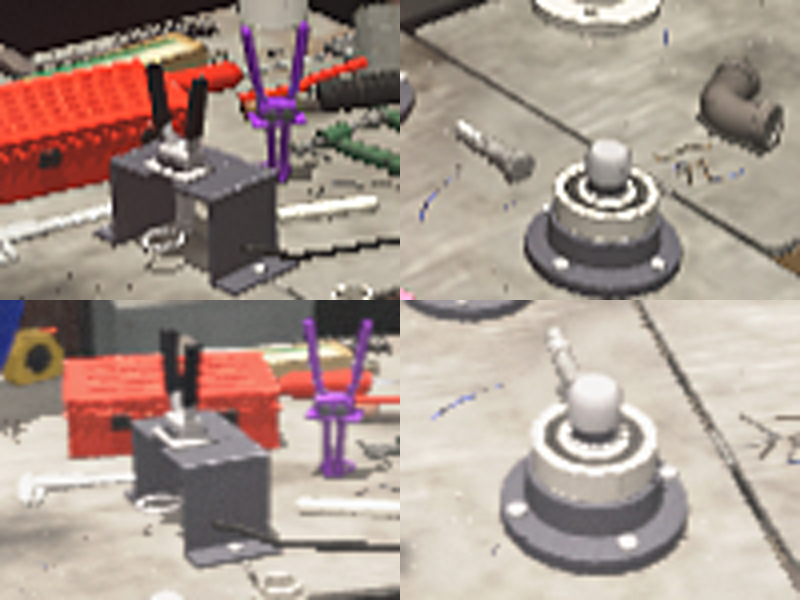

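```bash
cat >> h.py <<'E'
from scipy.spatial.transform import Rotation as R
from scipy.optimize import least_squares
def proj(p,X):
    X=np.atleast_2d(X); c=(X-np.array(p['origin']))@R.from_rotvec(p['orientation']).as_matrix()
    d=np.stack([c[:,0],-c[:,1],-c[:,2]],1); q=d@np.array(p['K']).T; return q[:,:2]/q[:,2:]
def ray(p,uv):
    d=np.linalg.inv(np.array(p['K']))@[uv[0],uv[1],1]; d=np.array([d[0],-d[1],-d[2]])
    return np.array(p['origin']),R.from_rotvec(p['orientation']).as_matrix()@d
def onz(p,uv,z):
    o,d=ray(p,uv); return o+d*(z-o[2])/d[2]
def tri(obs):
    f=lambda X:np.concatenate([proj(p,X)[0]-uv for p,uv in obs])
    r=least_squares(f,[.5,0,.1]); return r.x, r.fun
E
python3 - <<'E'
from h import *
a=viewer.camera('scene');b=viewer.camera('side')
print('h1',tri([(a,[228.8,136]),(b,[262,147.5])]))
print('h2',tri([(a,[240,139.5]),(b,[268.5,149])]))
print('axle top',tri([(a,[336.8,235]),(b,[294.3,264])]))
# rack top z=.078 corners from crops
for n,p,l in [('scene',a,[(190+110/4,120+155/4),(190+212/4,120+195/4),(190+277/4,120+175/4)]),('side',b,[(220+132/4,140+125/4),(220+190/4,140+157/4),(220+270/4,140+155/4)])]:
    for uv in l: print(n,onz(p,uv,.078))
for n,p,uv in [('s',a,(285+207/4,200+250/4)),('d',b,(245+197/4,245+220/4))]: print(n,onz(p,uv,.0))
print('plain', onz(a,(271,204),.0765), 'pink',onz(a,(250,240),.078))
E
```

```text
h1 (array([0.59937205, 0.26675358, 0.16257713]), array([ 0.05029102, -0.41258704, -0.10605049,  0.40686516]))
h2 (array([0.60945105, 0.21664159, 0.16725305]), array([ 0.18749742, -1.56774742, -0.39389178,  1.51967361]))
axle top (array([ 0.55709935, -0.27294099,  0.07690175]), array([-0.06595539, -0.45878752, -0.03575826,  0.3731073 ]))
scene [0.57187043 0.29923798 0.078     ]
scene [0.59350115 0.18197576 0.078     ]
scene [0.65685177 0.18196736 0.078     ]
side [0.57069253 0.28608088 0.078     ]
side [0.6025321  0.19991091 0.078     ]
side [0.66501294 0.18849275 0.078     ]
s [ 0.55552407 -0.28085499  0.        ]
d [ 5.54507748e-01 -2.85398047e-01 -5.55111512e-17]
plain [ 0.52469266 -0.05298738  0.0765    ] pink [ 0.37423446 -0.16717008  0.078     ]
```

```bash
cat >> h.py <<'E'
def plan(goal_xyz, goal_yvec=None, pr=True):
    s=ctrl.observe(); M=R.from_rotvec(s['eef_rot']).as_matrix(); p=np.array(s['position'])
    d=M.T@(np.array(goal_xyz)-p); out=d/0.25; t=None
    if goal_yvec is not None:
        g=M.T@np.array([*goal_yvec,0.]); t=np.arctan2(-g[0],g[1]); t=(t+np.pi/2)%np.pi-np.pi/2
    print('t',round(float(s['time_s']),2),'pos',p.round(4),'axes x,y,z',M.T.round(3).tolist(),'\nshift',out.round(4),'turn/90',None if t is None else round(t/np.pi*2,4),'joints',np.round(s['joints'],2))
E
python3 - <<'E'
from h import *
plan([.604,.242,.32],[-.19,.98])
a=viewer.camera('scene');
for z in (0.,.1,.2,.3): print(onz(a,(130,80),z))
E
```

```text
t 1.15 pos [0.1565 0.5793 0.3026] axes x,y,z [[-0.965, 0.261, 0.0], [0.261, 0.965, 0.0], [-0.0, 0.0, -1.0]] 
shift [-2.08   -0.8356 -0.0695] turn/90 -0.2899 joints [ 1.25  0.09  1.23  0.    1.82 -0.06]
[0.87618277 1.78030097 0.        ]
[0.72778185 1.39396151 0.1       ]
[0.57938093 1.00762206 0.2       ]
[0.43098001 0.6212826  0.3       ]
```

Run:
```python
from h import *
a=viewer.camera('scene');b=viewer.camera('side')
print(tri([(a,[128,76]),(b,[200,92])]))
print('window',tri([(a,[115,137]),(b,[172,137])]))
print('bottom',onz(a,(130,178),0),onz(b,(195,176),0))
print('purple near', onz(a,(139,192),0),'far',onz(a,(259,163),0))
```

```text
(array([0.42830393, 0.6323566 , 0.30745478]), array([-0.28224426,  1.35579052,  0.47132278, -1.49203355]))
window (array([0.30614473, 0.48980387, 0.16199483]), array([ 0.05962417, -0.62771871, -0.16936365,  0.69524735]))
bottom [0.33901327 0.49848333 0.        ] [0.37590812 0.50539132 0.        ]
purple near [0.32044043 0.38079362 0.        ] far [0.76315995 0.33049773 0.        ]
```

```bash
python3 -m inch '[[0,0,-0.2,0,1],[0,-0.2,-0.3,0,1],[0,-0.4,-0.3,0,1],[0,-0.6,-0.3,0,1],[0,-0.8,-0.3,0,1],[-0.25,-0.83,-0.3,0,1],[-0.5,-0.83,-0.3,0,1],[-0.75,-0.83,-0.3,0,1]]'; python3 -m inch '[[-0.25,0,0,-0.1,1],[-0.5,0,0,-0.2,1],[-0.75,0,0,-0.29,1],[-1,0,0,-0.29,1],[-1,0,0,-0.29,1],[-1,0,0,-0.29,1]]'
python3 - <<'E'
from h import *
plan([.604,.242,.32],[-.19,.98])
E
```

```text
time_s: 2.3
position: [0.2842, 0.3292, 0.3782]
eef_rot: [0.412, 3.113, 0.003]
ft_force: [0.1, 1.3, -0.3]
width: 0.998
time_s: 3.05
position: [0.5242, 0.265, 0.3775]
eef_rot: [0.3, -3.126, -0.0]
ft_force: [-0.5, 0.8, 0.7]
width: 1.002
t 3.05 pos [0.5242 0.265  0.3775] axes x,y,z [[-0.982, -0.19, 0.001], [-0.19, 0.982, 0.0], [-0.001, 0.0, -1.0]] 
shift [-0.2961 -0.151   0.2297] turn/90 -0.0001 joints [ 0.41  0.09  1.1   0.    1.95 -1.35]
```

Run:
```python
from h import *
p=viewer.camera('wrist'); save('w1',p)
print(p['origin'],R.from_rotvec(p['orientation']).as_matrix().round(2))
for t in ['circlip_pliers','grip','ring','rack']: print(t,[(np.round(d['location']),round(d['conf'],2)) for d in find_in(t,p)])
```

```text
[0.45014705 0.25087396 0.45972253] [[-0.19 -0.94 -0.27]
 [ 0.98 -0.18 -0.05]
 [-0.   -0.28  0.96]]
circlip_pliers [(array([351., 260.]), 0.9), (array([  9., 370.]), 0.73), (array([228., 226.]), 0.59)]
grip [(array([224., 222.]), 0.86), (array([354., 263.]), 0.79), (array([  5., 372.]), 0.76)]
ring [(array([230., 224.]), 0.86), (array([  8., 374.]), 0.72), (array([356., 258.]), 0.58), (array([200.,  99.]), 0.29)]
rack [(array([224., 248.]), 0.77), (array([240., 242.]), 0.48)]
```

View pics/w1.png

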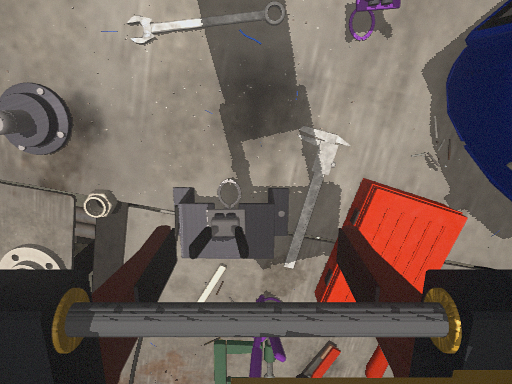

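Run:
```python
import cv2
a=cv2.imread('pics/w1.png');cv2.imwrite('pics/w1c.png',cv2.resize(a[165:270,160:300],(800,600),interpolation=cv2.INTER_CUBIC))
```

```text
(no output)
```

View pics/w1c.png

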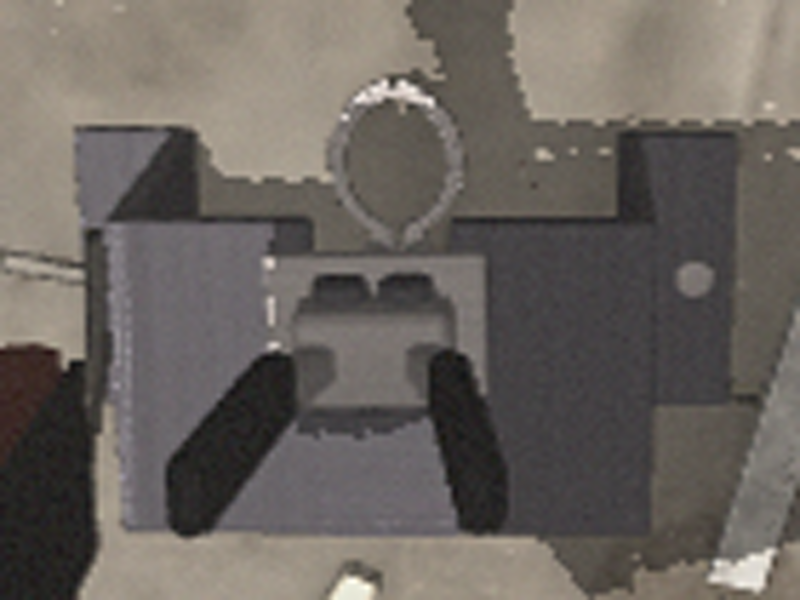

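Run:
```python
from h import *
p=viewer.camera('wrist')
c=lambda u,v:(160+u/5.714,165+v/5.714)
ob=[(c(268,256),(-.017,-.024,.083)),(c(487,254),(-.017,.024,.083)),(c(107,222),(-.022,-.06,.078)),(c(655,220),(-.022,.06,.078)),(c(166,485),(0,-.03,.168)),(c(507,495),(0,.03,.168))]
P=np.array([q[1] for q in ob]);U=np.array([q[0] for q in ob])
def pts(v,P=P):
    Rz=R.from_euler('z',v[2]).as_matrix(); return P@Rz.T+[v[0],v[1],0]
for sel in (range(6),range(2),range(2,4),range(4,6)):
    sel=list(sel); r=least_squares(lambda v:(proj(p,pts(v,P[sel]))-U[sel]).ravel(),[.6,.24,.19]); print(r.x.round(4),r.fun.round(2))
```

```text
[0.6012 0.2432 0.1895] [-0.24 -1.66  0.5  -1.16 -0.68 -0.97  0.25 -0.23 -0.32  2.49  0.45  0.97]
[0.6031 0.2436 0.2039] [-0.34  0.02  0.34 -0.01]
[0.602  0.2438 0.1978] [-0.43  0.03  0.43  0.01]
[0.5994 0.2429 0.1619] [-0.44  0.01  0.45  0.01]
```

Run:
```python
from h import *
plan([.602,.2435,.202],[-np.sin(.195),np.cos(.195)])
```

```text
t 3.35 pos [0.5232 0.2655 0.3789] axes x,y,z [[-0.981, -0.192, -0.002], [-0.192, 0.981, 0.0], [0.002, 0.001, -1.0]] 
shift [-0.2909 -0.147   0.708 ] turn/90 -0.0012 joints [ 0.41  0.08  1.1   0.    1.95 -1.35]
```

```bash
python3 -m inch '[[-0.15,-0.08,0.1,0,1],[-0.292,-0.147,0.2,0,1],[-0.292,-0.147,0.35,0,1],[-0.292,-0.147,0.35,0,1],[-0.292,-0.147,0.35,0,1]]'
python3 - <<'E'
from h import *
plan([.602,.2435,.202],[-np.sin(.195),np.cos(.195)])
p=viewer.camera('wrist'); save('w2',p)
for n in ('scene','side'): save(n+'2',viewer.camera(n))
E
```

```text
time_s: 3.98
position: [0.6026, 0.2433, 0.2925]
eef_rot: [-0.302, 3.125, 0.001]
ft_force: [0.6, -0.4, 0.9]
width: 1.001
t 3.98 pos [0.6026 0.2433 0.2925] axes x,y,z [[-0.982, -0.191, -0.003], [-0.191, 0.982, 0.0], [0.002, 0.001, -1.0]] 
shift [0.0031 0.0012 0.3621] turn/90 -0.0016 joints [ 0.33  0.22  1.1   0.    1.81 -1.43]
```

View pics/w2.png

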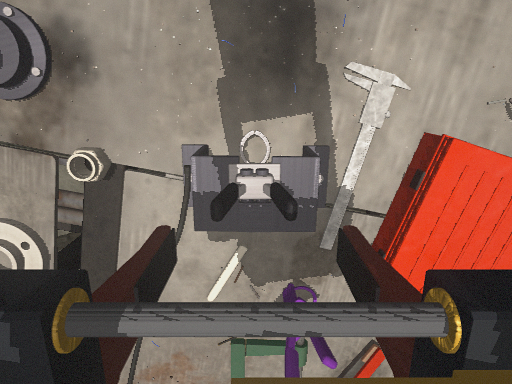

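View pics/side2.png

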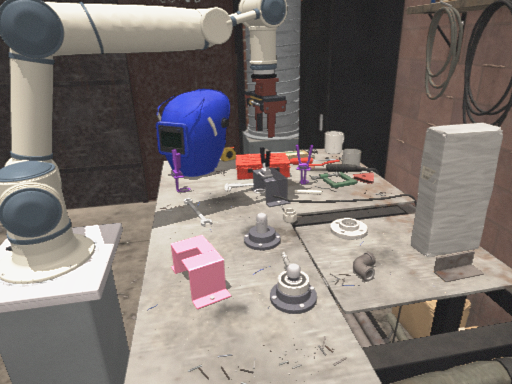

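```bash
python3 -m inch '[[0.002,0.001,0.12,0,1],[0.002,0.001,0.24,0,1],[0.002,0.001,0.362,0,1],[0.002,0.001,0.362,0,1],[0.002,0.001,0.362,0,1]]' 25
python3 - <<'E'
from h import *
plan([.602,.2435,.202],[-np.sin(.195),np.cos(.195)])
p=viewer.camera('wrist'); save('w3',p)
E
```

```text
time_s: 4.75
position: [0.6029, 0.2433, 0.2021]
eef_rot: [-0.301, 3.124, 0.001]
ft_force: [0.5, 0.4, 0.3]
width: 1.0
t 4.75 pos [0.6029 0.2433 0.2021] axes x,y,z [[-0.982, -0.191, -0.003], [-0.191, 0.982, 0.0], [0.003, 0.001, -1.0]] 
shift [0.0033 0.0016 0.0005] turn/90 -0.002 joints [ 0.33  0.23  1.26  0.    1.65 -1.43]
```

View pics/w3.png

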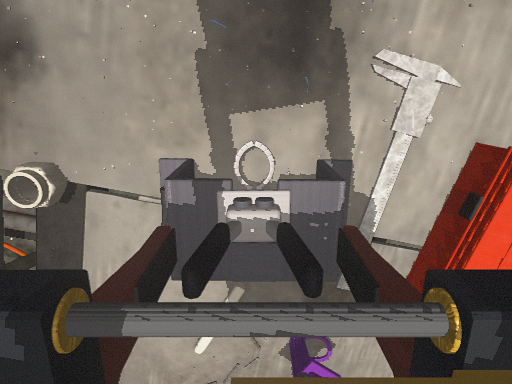

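Run:
```python
from h import *
p=viewer.camera('wrist')
P=np.array([(-.017,-.024,.083),(-.017,.024,.083),(-.022,-.06,.078),(-.022,.06,.078)]);U=np.array([(219,192),(290,191),(164,180.5),(347,180.5)])
def pts(v,P):
    Rz=R.from_euler('z',v[2]).as_matrix(); return P@Rz.T+[v[0],v[1],0]
for sel in (slice(0,2),slice(2,4)):
    r=least_squares(lambda v:(proj(p,pts(v,P[sel]))-U[sel]).ravel(),[.6,.24,.19]); print(r.x.round(4),r.fun.round(2))
```

```text
[0.6032 0.2425 0.2071] [-1.7   0.09  1.7   0.03]
[0.6021 0.2427 0.1923] [-0.16  0.01  0.16  0.01]
```

```bash
python3 -m inch '[[0,0,0,0,-0.3],[0,0,0,0,-1],[0,0,0,0,-1],[0,0,0,0,-1],[0,0,0,0,-1],[0,0,0,0,-1],[0,0,0,0,-1],[0,0,0,0,-1]]' 28
python3 - <<'E'
from h import *
plan([.602,.2435,.202],[-np.sin(.195),np.cos(.195)]); s=ctrl.observe(); print(s['width']*88)
p=viewer.camera('wrist'); save('w4',p)
E
```

```text
time_s: 5.85
position: [0.6031, 0.2423, 0.202]
eef_rot: [-0.299, 3.124, -0.001]
ft_force: [-1.3, -4.2, 8.2]
width: 0.381
t 5.85 pos [0.6031 0.2423 0.202 ] axes x,y,z [[-0.982, -0.19, -0.003], [-0.19, 0.982, -0.001], [0.003, -0.0, -1.0]] 
shift [0.0033 0.0054 0.0001] turn/90 -0.0026 joints [ 0.33  0.23  1.26 -0.    1.65 -1.43]
33.4943167375534
```

View pics/w4.png

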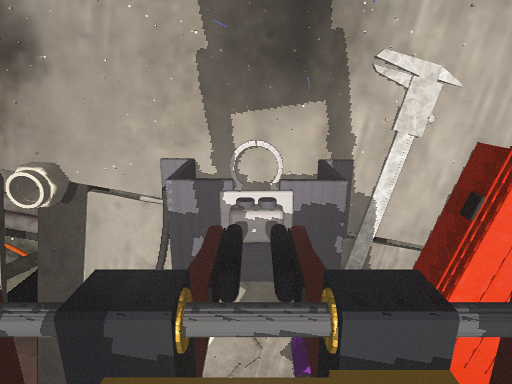

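```bash
python3 -m inch '[[0,0.002,-0.03,0,-1],[0,0.002,-0.05,0,-1],[0,0.002,-0.05,0,-1],[0.07,0.002,-0.05,0,-1],[0.16,0.002,-0.05,0,-1],[0.25,0.002,-0.05,0,-1],[0.32,0.002,-0.05,0,-1],[0.32,0.002,-0.05,0,-1]]'
python3 - <<'E'
from h import *
s=ctrl.observe(); print(s['width']*88,s['ft_force'],s['torque'])
p=viewer.camera('wrist'); save('w5',p)
p=viewer.camera('scene'); save('scene5',p)
E
```

```text
time_s: 6.9
position: [0.5231, 0.2284, 0.2121]
eef_rot: [0.302, -3.127, -0.001]
ft_force: [-0.3, -0.5, -3.5]
width: 0.376
33.08400288108019 [-0.30246463 -0.49607906 -3.45196194] [-0.00452729 -0.00769457 -0.00377361]
```

View pics/w5.png

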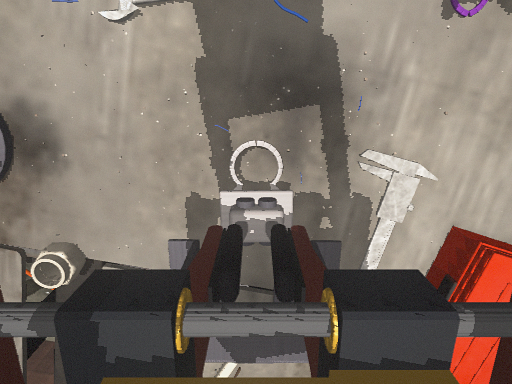

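View pics/scene5.png

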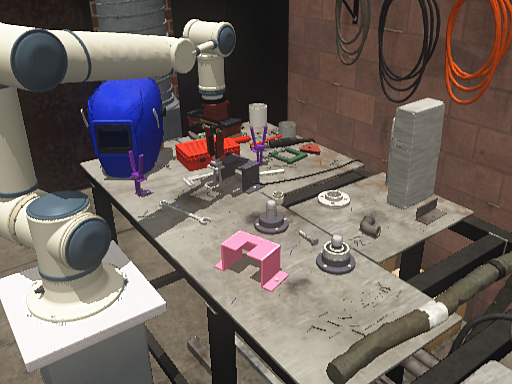

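```bash
python3 -m inch '[[0,0,-0.1,0,-1],[0,0,-0.25,0,-1],[0,0,-0.4,0,-1],[0,-0.1,-0.48,0,-1],[0,-0.25,-0.48,0,-1],[0,-0.42,-0.48,0,-1],[0,-0.6,-0.48,0,-1],[0,-0.8,-0.48,0,-1]]'; python3 -m inch '[[0.04,-0.2,0,0,-1],[0.08,-0.4,0,0,-1],[0.12,-0.6,0,0,-1],[0.14,-0.75,0,0,-1],[0.14,-0.88,0,0,-1],[0.14,-0.95,0,0,-1],[0.14,-1,0,0,-1],[0.14,-1,0,0,-1]]'
python3 - <<'E'
from h import *
s=ctrl.observe(); print(s['width']*88,s['ft_force'],s['torque'])
plan([.5756,-.274,.290],[-np.sin(.19),np.cos(.19)])
for n in ('wrist','scene','side'): save(n+'6',viewer.camera(n))
E
```

```text
time_s: 8.0
position: [0.5628, 0.0306, 0.3319]
eef_rot: [-0.302, 3.127, 0.0]
ft_force: [0.9, 0.4, -2.8]
width: 0.375
time_s: 9.0
position: [0.5755, -0.2203, 0.3318]
eef_rot: [0.3, -3.127, -0.001]
ft_force: [-0.0, 1.2, -3.2]
width: 0.376
33.085062583170796 [-0.01415933  1.23002751 -3.19886629] [ 0.0534584  -0.01482392 -0.03282808]
t 9.0 pos [ 0.5755 -0.2203  0.3318] axes x,y,z [[-0.982, -0.19, 0.0], [-0.19, 0.982, 0.001], [-0.0, 0.0, -1.0]] 
shift [ 0.0403 -0.211   0.1671] turn/90 0.001 joints [-0.42  0.14  1.12  0.    1.88 -2.18]
```

View pics/wrist6.png

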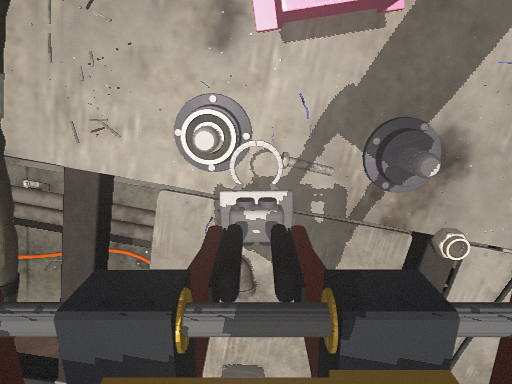

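View pics/scene6.png

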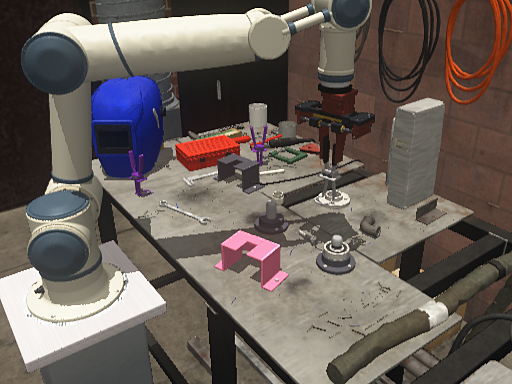

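View pics/side6.png

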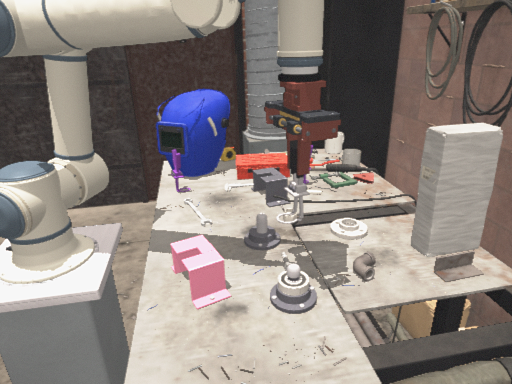

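Run:
```python
import cv2,numpy as np
a=cv2.imread('pics/wrist6.png');cv2.imwrite('pics/w6c.png',cv2.resize(a[85:205,165:325],(800,600),interpolation=cv2.INTER_CUBIC))
```

```text
(no output)
```

View pics/w6c.png

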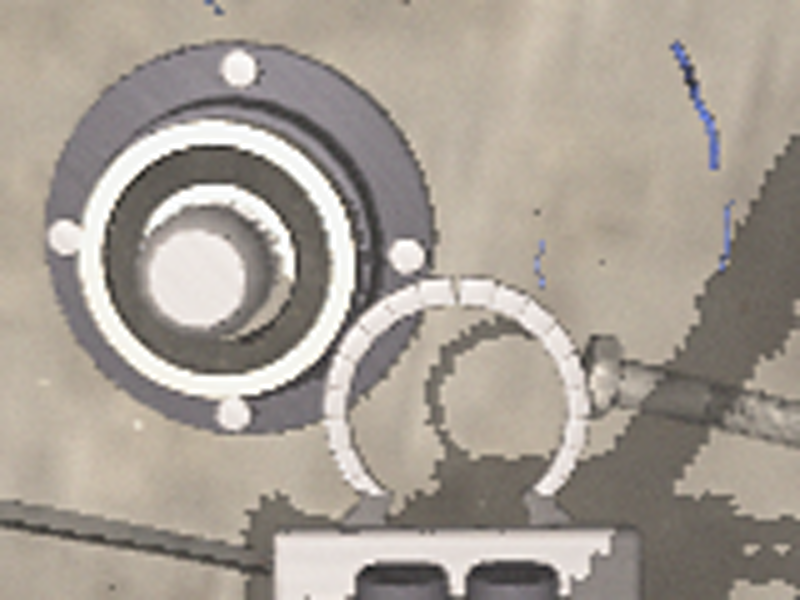

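```bash
cat >> h.py <<'E'
th=np.linspace(0,2*np.pi,360)
def circ(p,box,r,z,x0=(.55,-.27)):
    """fit xy of level circle from image bbox [left,right,top,bottom] (nan=unused)"""
    box=np.array(box,float); m=~np.isnan(box)
    def f(v):
        q=proj(p,np.stack([v[0]+r*np.cos(th),v[1]+r*np.sin(th),np.full(360,z)],1))
        return (np.array([q[:,0].min(),q[:,0].max(),q[:,1].min(),q[:,1].max()])-box)[m]
    s=least_squares(f,x0); return s.x, s.fun
E
python3 - <<'E'
from h import *
p=viewer.camera('wrist'); s=ctrl.observe(); print(s['position'])
b=lambda l,r,t,bo:[165+(l+.5)/5-.5,165+(r+.5)/5-.5,85+(t+.5)/5-.5,85+(bo+.5)/5-.5]
n=np.nan
print('bearing',circ(p,b(78,357,117,398),.031,.048))
print('end',circ(p,b(146,245,229,327),.010,.0765))
zr=s['position'][2]-.178
for z in (zr-.002,zr+.0015): print('ring',zr,circ(p,b(325,590,277,n),.0225,z))
M=R.from_rotvec(s['eef_rot']).as_matrix(); print('ring nominal',s['position']+M@[.02,0,.178])
print(R.from_rotvec(p['orientation']).as_matrix().round(3),p['origin'])
E
```

```text
[ 0.5752792  -0.21923465  0.33245227]
bearing (array([ 0.5526634, -0.2785175]), array([ 0.14321928, -0.14342604,  0.12511322, -0.14474097]))
end (array([ 0.55311557, -0.27895852]), array([ 0.22131374, -0.22146119,  0.07880119, -0.08519055]))
ring 0.15445227114470833 (array([ 0.55527836, -0.22323306]), array([-0.91545166,  0.9153239 ,  0.0419191 ]))
ring 0.15445227114470833 (array([ 0.55486456, -0.22330988]), array([-1.27748591,  1.27730527,  0.05925165]))
ring nominal [ 0.5557221  -0.2230497   0.15444394]
[[-0.192 -0.942 -0.274]
 [ 0.981 -0.185 -0.053]
 [-0.001 -0.28   0.96 ]] [ 0.50120873 -0.23349586  0.41453544]
```

Run:
```python
import cv2,numpy as np
a=cv2.imread('pics/scene6.png');b=cv2.imread('pics/side6.png')
f=lambda im,r,c:cv2.resize(im[r:r+100,c:c+66],(396,600),interpolation=cv2.INTER_CUBIC)
cv2.imwrite('pics/c6.png',np.hstack([f(a,120,300),f(b,135,265)]))
```

```text
(no output)
```

View pics/c6.png

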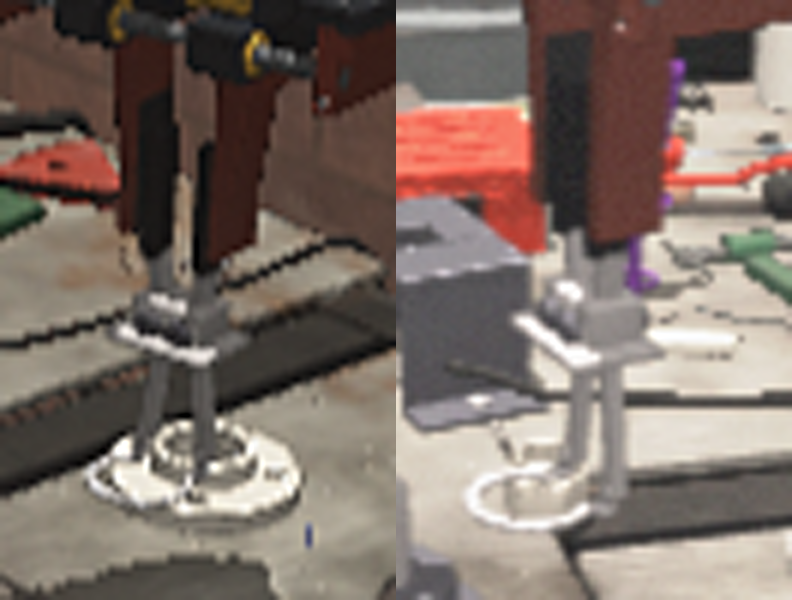

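Run:
```python
from h import *
s=ctrl.observe(); M=R.from_rotvec(s['eef_rot']).as_matrix()
P=lambda L: s['position']+np.array(L)@M.T
c=viewer.camera('scene');d=viewer.camera('side')
w=viewer.camera('wrist')
for dz in (0,.005,.01):
  # tool coords: x = pliers -x, y=+y?, z down
  fl=P([[.017,sy*.024,.061+.058+dz] for sy in(-1,1)])
  fb=P([[.017,sy*.024,.061+.063+dz] for sy in(-1,1)])
  pin=P([[.0,sy*.012,.061+.119+dz] for sy in(-1,1)])
  for n,cam,o in(('scene',c,(300,120,0)),('side',d,(265,135,396))):
    def cr(X): q=proj(cam,X); return np.stack([(q[:,0]-o[0])*6+o[2],(q[:,1]-o[1])*6],1).round(0).tolist()
    rg=[]
    for r_,zz in((.0225,.0015),(.0225,-.0015)):
        q=np.array(cr(P(np.stack([.02+r_*np.cos(th),r_*np.sin(th),np.full(360,.178+dz-zz)],1)))); rg.append((q[:,0].min(),q[:,0].max(),q[:,1].min(),q[:,1].max()))
    print(dz,n,'flange top/bot corners',cr(fl),cr(fb),'ring l r t b',rg)
  q=proj(w,fl); print('  wrist flange', ((q-[165,85])*5).round(0).tolist())
```

```text
0 scene flange top/bot corners [[203.0, 356.0], [104.0, 322.0]] [[203.0, 368.0], [104.0, 333.0]] ring l r t b [(np.float64(86.0), np.float64(198.0), np.float64(444.0), np.float64(496.0)), (np.float64(86.0), np.float64(198.0), np.float64(450.0), np.float64(503.0))]
0 side flange top/bot corners [[572.0, 364.0], [508.0, 312.0]] [[572.0, 378.0], [508.0, 326.0]] ring l r t b [(np.float64(463.0), np.float64(597.0), np.float64(466.0), np.float64(527.0)), (np.float64(463.0), np.float64(597.0), np.float64(474.0), np.float64(535.0))]
  wrist flange [[271.0, 537.0], [643.0, 538.0]]
0.005 scene flange top/bot corners [[203.0, 368.0], [104.0, 333.0]] [[202.0, 379.0], [103.0, 344.0]] ring l r t b [(np.float64(86.0), np.float64(198.0), np.float64(455.0), np.float64(507.0)), (np.float64(85.0), np.float64(197.0), np.float64(461.0), np.float64(514.0))]
0.005 side flange top/bot corners [[572.0, 378.0], [508.0, 326.0]] [[572.0, 392.0], [508.0, 339.0]] ring l r t b [(np.float64(463.0), np.float64(597.0), np.float64(479.0), np.float64(541.0)), (np.float64(463.0), np.float64(597.0), np.float64(487.0), np.float64(549.0))]
  wrist flange [[275.0, 527.0], [639.0, 527.0]]
0.01 scene flange top/bot corners [[202.0, 379.0], [103.0, 344.0]] [[201.0, 390.0], [103.0, 355.0]] ring l r t b [(np.float64(85.0), np.float64(197.0), np.float64(465.0), np.float64(518.0)), (np.float64(85.0), np.float64(197.0), np.float64(472.0), np.float64(525.0))]
0.01 side flange top/bot corners [[572.0, 392.0], [508.0, 339.0]] [[572.0, 406.0], [508.0, 353.0]] ring l r t b [(np.float64(463.0), np.float64(597.0), np.float64(492.0), np.float64(554.0)), (np.float64(464.0), np.float64(597.0), np.float64(500.0), np.float64(562.0))]
  wrist flange [[279.0, 517.0], [635.0, 517.0]]
```

```bash
python3 -m inch '[[0.02,-0.08,0,0,-1],[0.04,-0.16,0.03,0,-1],[0.051,-0.216,0.1,0,-1],[0.051,-0.216,0.16,0,-1],[0.051,-0.216,0.17,0,-1],[0.051,-0.216,0.17,0,-1],[0.051,-0.216,0.17,0,-1]]'
python3 - <<'E'
from h import *
for n in ('wrist','scene','side'): save(n+'7',viewer.camera(n))
a=cv2.imread('pics/wrist7.png');cv2.imwrite('pics/w7c.png',cv2.resize(a[105:210,185:325],(800,600),interpolation=cv2.INTER_CUBIC))
a=cv2.imread('pics/scene7.png');b=cv2.imread('pics/side7.png')
f=lambda im,r,c:cv2.resize(im[r:r+100,c:c+66],(396,600),interpolation=cv2.INTER_CUBIC)
cv2.imwrite('pics/c7.png',np.hstack([f(a,180,305),f(b,215,260)]))
E
```

```text
time_s: 10.22
position: [0.5732, -0.2752, 0.2907]
eef_rot: [-0.302, 3.126, -0.001]
ft_force: [-0.7, 0.7, -3.1]
width: 0.379
```

View pics/w7c.png

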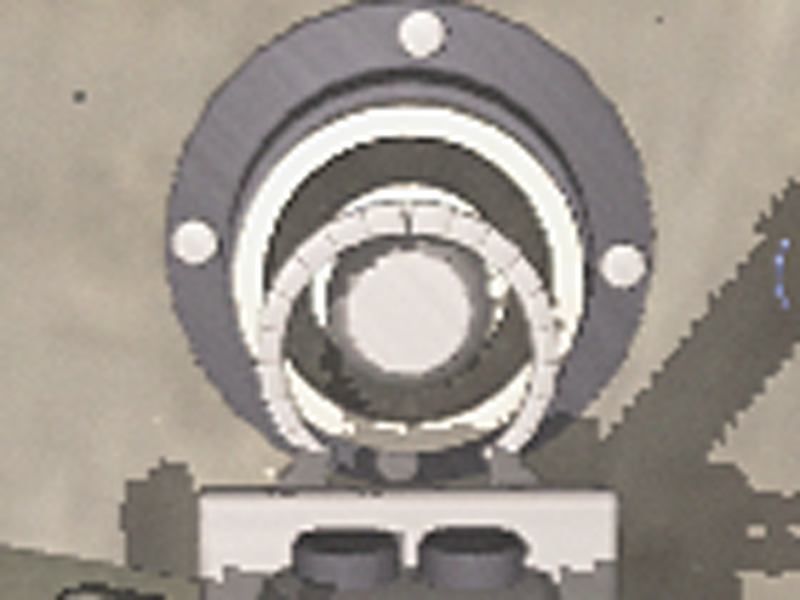

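View pics/c7.png

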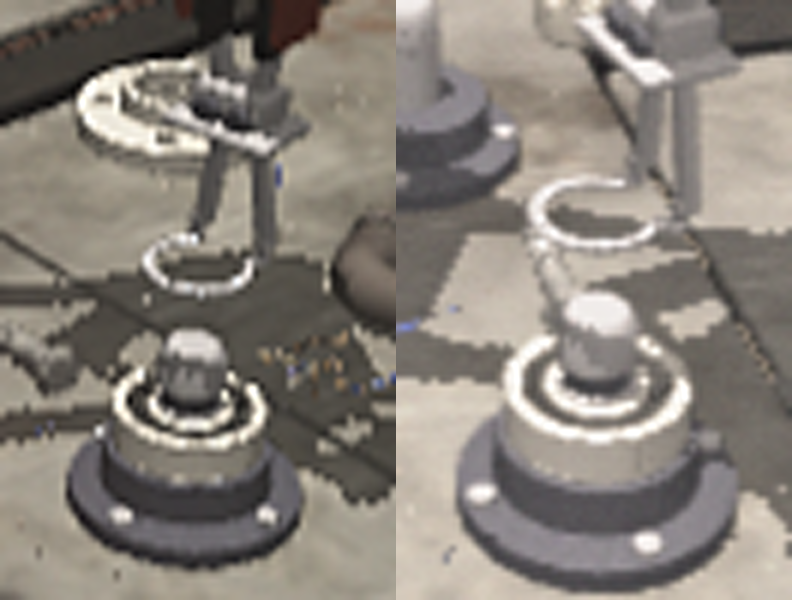

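Run:
```python
from h import *
n=np.nan
s=ctrl.observe(); M=R.from_rotvec(s['eef_rot']).as_matrix(); zr=s['position'][2]-.178
print(s['position'],'ring nominal',s['position']+M@[.02,0,.178])
w=viewer.camera('wrist');c=viewer.camera('scene');d=viewer.camera('side')
def b(box,k,ox,oy,sx=0): 
    l,r,t,bo=box; return [(l-sx+.5)/k-.5+ox,(r-sx+.5)/k-.5+ox,(t+.5)/k-.5+oy,(bo+.5)/k-.5+oy]
W=lambda *x:b(x,5.714,185,105); S=lambda *x:b(x,6,305,180); D=lambda *x:b(x,6,260,215,396)
def show(nm,r): print(nm,r[0].round(4),r[1].round(1))
show('w ring',circ(w,W(260,558,197,n),.0225,zr+.0)); show('w bear',circ(w,W(231,586,102,n),.031,.048)); show('w end',circ(w,W(346,470,248,373),.01,.0765))
show('s ring',circ(c,S(142,n,232,297),.0225,zr)); show('s bear',circ(c,S(112,269,361,n),.031,.048)); show('s shaft',circ(c,S(161,226,n,n),.014,.068))
show('d ring',circ(d,D(527,n,175,250),.0225,zr)); show('d bear',circ(d,D(503,692,n,n),.031,.048)); show('d shaft',circ(d,D(561,638,n,n),.014,.066))
```

```text
[ 0.57314384 -0.27540562  0.29047001] ring nominal [ 0.5537158  -0.27933992  0.11245015]
w ring [ 0.5523 -0.2797] [-1.6  1.6  0.1]
w bear [ 0.5525 -0.2799] [ 0.2 -0.2 -0. ]
w end [ 0.5525 -0.2799] [-0.   0.   0.2 -0.2]
s ring [ 0.5519 -0.279 ] [ 0.   0.6 -0.5]
s bear [ 0.551  -0.2801] [ 0.2 -0.2  0. ]
s shaft [ 0.6281 -0.2011] [0. 0.]
d ring [ 0.5535 -0.2755] [ 0.  0. -0.]
d bear [ 0.5515 -0.2857] [0. 0.]
d shaft [ 0.5769 -0.1969] [0. 0.]
```

Run:
```python
from h import *
n=np.nan
s=ctrl.observe();zr=s['position'][2]-.178
w=viewer.camera('wrist')
W=lambda l,r,t,bo:[(l+.5)/5.714-.5+185,(r+.5)/5.714-.5+185,(t+.5)/5.714-.5+105,(bo+.5)/5.714-.5+105]
for box,r,z in (((260,558,197,n),.0212,0),((284,535,234,n),.0175,.0015),((284,535,234,n),.0175,-.0015),((284,535,234,n),.0179,0)):
    q=circ(w,W(*box),r,zr+z); print(r,z,q[0].round(4),q[1].round(1))
# predicted images of circles at ring nominal, eyeball overlay
im=w['frame'][:,:,::-1].copy(); im=cv2.resize(im[105:210,185:325],(800,600),interpolation=cv2.INTER_CUBIC)
for r,col in((.0225,(0,0,255)),(.0175,(0,255,0))):
    q=proj(w,np.stack([.5525+r*np.cos(th),-.2799+r*np.sin(th),np.full(360,zr)],1)); q=((q+.5-[185,105])*5.714).astype(int)
    cv2.polylines(im,[q],True,col,1)
cv2.imwrite('pics/ov7.png',im)
```

```text
0.0212 0 [ 0.5507 -0.28  ] [-0.  0.  0.]
0.0175 0.0015 [ 0.5519 -0.2797] [ 0.3 -0.3 -0. ]
0.0175 -0.0015 [ 0.5523 -0.2796] [ 0.6 -0.6 -0. ]
0.0179 0 [ 0.5525 -0.2796] [-0.  0.  0.]
```

View pics/ov7.png

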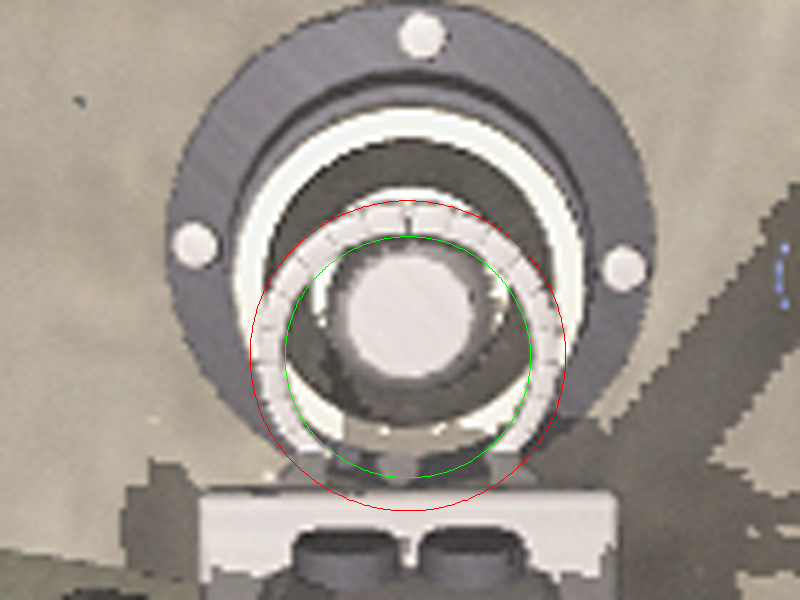

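```bash
python3 -m inch '[[0,0,0.04,0,-1],[0,0,0.08,0,-1],[0,0,0.1,0,-1],[0,0,0.1,0,-1],[0,0,0.1,0,-1]]'
python3 - <<'E'
from h import *
s=ctrl.observe(); print(s['position'],s['ft_force'],s['torque'],s['width'])
zr=s['position'][2]-.178
w=viewer.camera('wrist');b=viewer.camera('side')
im=w['frame'][:,:,::-1].copy(); im=cv2.resize(im[105:210,185:325],(800,600),interpolation=cv2.INTER_CUBIC)
cv2.imwrite('pics/w8.png',im)
c=viewer.camera('scene')
f=lambda p,r,c:cv2.resize(p['frame'][r:r+100,c:c+66,::-1],(396,600),interpolation=cv2.INTER_CUBIC)
cv2.imwrite('pics/c8.png',np.hstack([f(c,180,305),f(b,215,260)]))
E
```

```text
time_s: 11.2
position: [0.573, -0.2757, 0.2649]
eef_rot: [-0.301, 3.127, -0.0]
ft_force: [0.6, -0.1, -3.3]
width: 0.372
[ 0.57300274 -0.27569691  0.26493313] [ 0.61458801 -0.11224704 -3.26794659] [ 0.04896578 -0.00577429  0.01465514] 0.3721411448327337
```

View pics/w8.png

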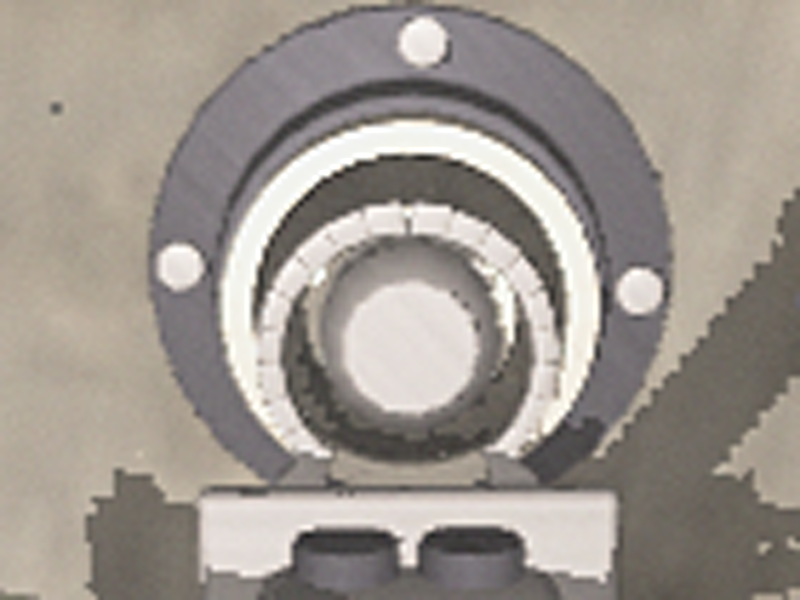

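View pics/c8.png

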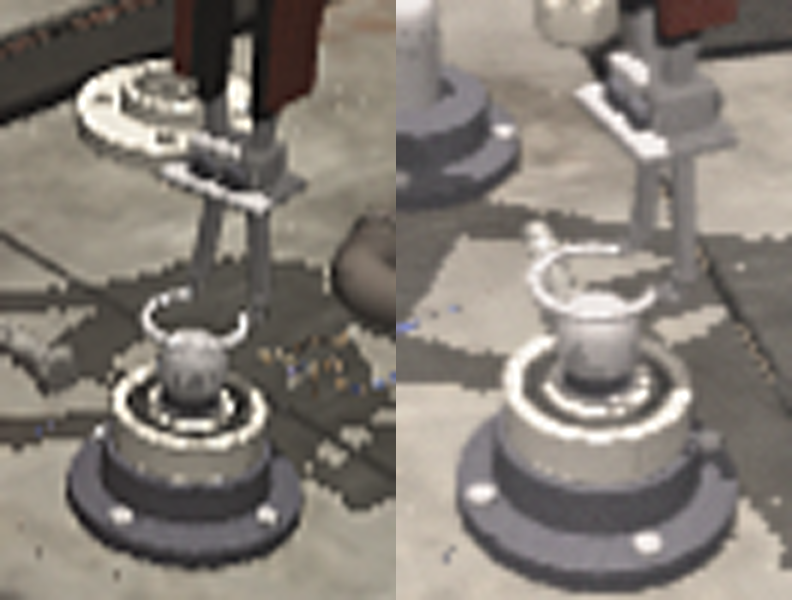

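Run:
```python
from h import *
n=np.nan
s=ctrl.observe();zr=s['position'][2]-.178; M=R.from_rotvec(s['eef_rot']).as_matrix()
w=viewer.camera('wrist');c=viewer.camera('scene');d=viewer.camera('side')
W=lambda l,r,t,bo:[(l+.5)/5.714-.5+185,(r+.5)/5.714-.5+185,(t+.5)/5.714-.5+105,(bo+.5)/5.714-.5+105]
for nm,box,r,z in (('in',(283,534,235,n),.0177,zr),('outtop',(n,n,202,n),.0225,zr+.0015),('end',(340,475,280,413),.01,.0765),('bear',(217,602,117,n),.031,.048)):
    q=circ(w,W(*box),r,z); print(nm,q[0].round(4),q[1].round(1), (M.T@[*q[0],0])[:2].round(4))
S=lambda l,r,t,bo:[(l+.5)/6-.5+305,(r+.5)/6-.5+305,(t+.5)/6-.5+180,(bo+.5)/6-.5+180]
D=lambda l,r,t,bo:[(l-396+.5)/6-.5+260,(r-396+.5)/6-.5+260,(t+.5)/6-.5+215,(bo+.5)/6-.5+215]
for z in (zr-.002,zr,zr+.002):
  for nm,q in (('s ring',circ(c,S(141,n,286,350),.0225,z)),('d ring',circ(d,D(530,n,244,319),.0225,z))): print(nm,q[0].round(4),q[1].round(1))
for nm,q in (('s bear',circ(c,S(112,269,361,n),.031,.048)),('d bear',circ(d,D(502,692,331,n),.031,.048))): print(nm,q[0].round(4),q[1].round(1))
```

```text
in [ 0.5526 -0.2799] [ 0.2 -0.2 -0. ] [-0.4891 -0.3801]
outtop [ 0.5506 -0.2699] [-0.] [-0.4891 -0.3699]
end [ 0.553 -0.28 ] [ 0. -0.  0. -0.] [-0.4895 -0.3803]
bear [ 0.5527 -0.2798] [ 0.4 -0.4 -0. ] [-0.4893 -0.38  ]
s ring [ 0.5554 -0.2767] [ 0.   0.4 -0.4]
d ring [ 0.5548 -0.2741] [-0.  -0.2  0.2]
s ring [ 0.5531 -0.279 ] [ 0.   0.4 -0.3]
d ring [ 0.5541 -0.2771] [-0.  -0.2  0.2]
s ring [ 0.5508 -0.2812] [ 0.   0.3 -0.3]
d ring [ 0.5534 -0.28  ] [-0.  -0.3  0.2]
s bear [ 0.551  -0.2801] [ 0.2 -0.2  0. ]
d bear [ 0.5529 -0.28  ] [ 0.2 -0.2  0. ]
```

```bash
python3 -m inch '[[-0.001,0,0.02,0,-1],[-0.001,0,0.04,0,-1],[-0.001,0,0.06,0,-1],[-0.001,0,0.08,0,-1],[-0.001,0,0.08,0,-1],[-0.001,0,0.08,0,-1]]'
python3 - <<'E'
from h import *
s=ctrl.observe(); print(s['position'],s['ft_force'],s['torque'],s['width'])
w=viewer.camera('wrist');b=viewer.camera('side')
im=w['frame'][:,:,::-1].copy(); im=cv2.resize(im[105:210,185:325],(800,600),interpolation=cv2.INTER_CUBIC)
cv2.imwrite('pics/w9.png',im)
c=viewer.camera('scene')
f=lambda p,r,c:cv2.resize(p['frame'][r:r+100,c:c+66,::-1],(396,600),interpolation=cv2.INTER_CUBIC)
cv2.imwrite('pics/c9.png',np.hstack([f(c,180,305),f(b,215,260)]))
E
```

```text
time_s: 12.25
position: [0.5732, -0.2756, 0.2448]
eef_rot: [-0.301, 3.127, -0.0]
ft_force: [-0.8, -0.4, -2.3]
width: 0.374
[ 0.57323567 -0.27560161  0.24480283] [-0.82586059 -0.37297752 -2.33977923] [ 0.0315746  -0.01734017 -0.00576292] 0.37438134032932446
```

View pics/w9.png

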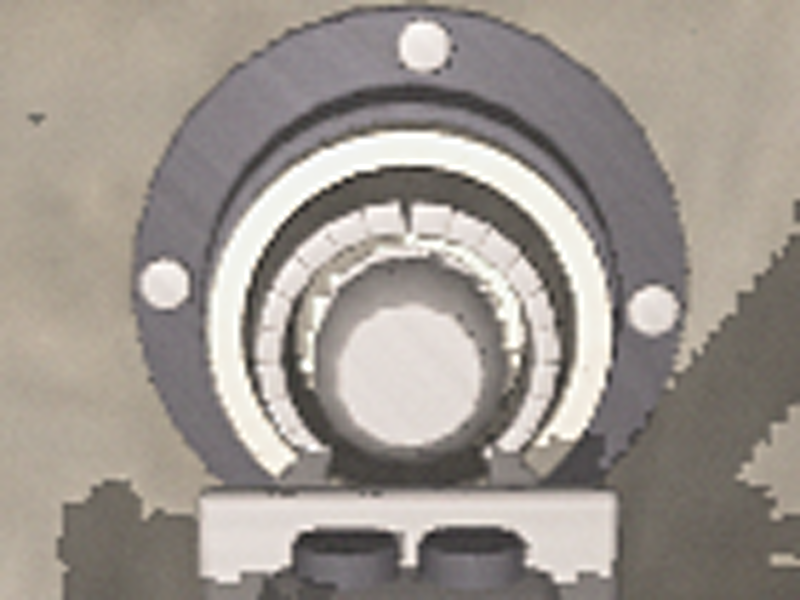

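View pics/c9.png

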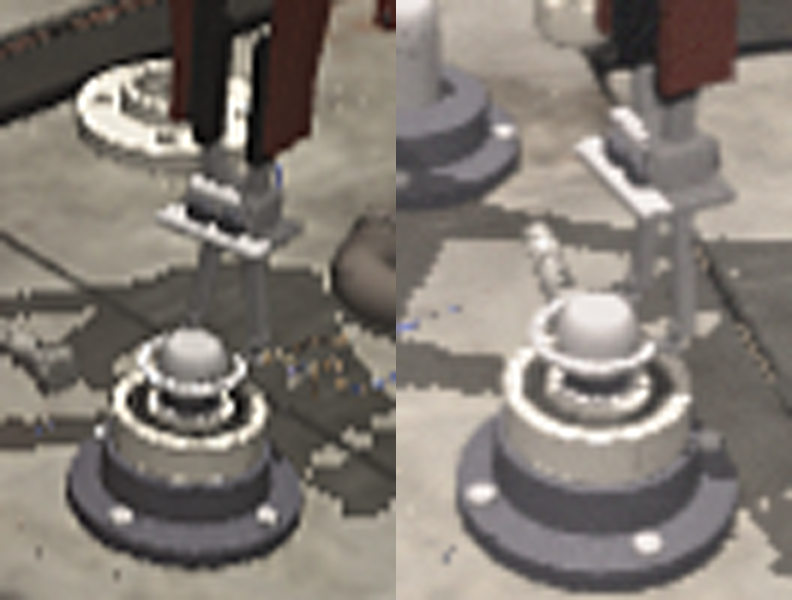

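```bash
python3 -m inch '[[0,0,0.012,0,-1],[0,0,0.024,0,-1],[0,0,0.036,0,-1],[0,0,0.048,0,-1],[0,0,0.048,0,-1],[0,0,0.048,0,-1]]'
python3 - <<'E'
from h import *
s=ctrl.observe(); print(s['position'],s['ft_force'],s['torque'],s['width'])
w=viewer.camera('wrist');s=[ctrl.observe()['position']];b=viewer.camera('side');s.append(ctrl.observe()['position'])
im=w['frame'][:,:,::-1].copy(); im=cv2.resize(im[105:210,185:325],(800,600),interpolation=cv2.INTER_CUBIC)
cv2.imwrite('pics/w10.png',im)
c=viewer.camera('scene');s.append(ctrl.observe()['position'])
f=lambda p,r,c:cv2.resize(p['frame'][r:r+50,c:c+33,::-1],(396,600),interpolation=cv2.INTER_CUBIC)
cv2.imwrite('pics/c10.png',np.hstack([f(c,222,320),f(b,250,278)]))
print(np.mean(s,0))
E
```

```text
time_s: 13.15
position: [0.5732, -0.2756, 0.2327]
eef_rot: [-0.301, 3.127, -0.0]
ft_force: [0.9, 0.3, -4.0]
width: 0.377
[ 0.57319349 -0.27563201  0.23269715] [ 0.86742855  0.25540907 -4.01603506] [0.03394786 0.02685081 0.01287269] 0.3768037126689684
[ 0.57323985 -0.27563981  0.23283348]
```

View pics/w10.png

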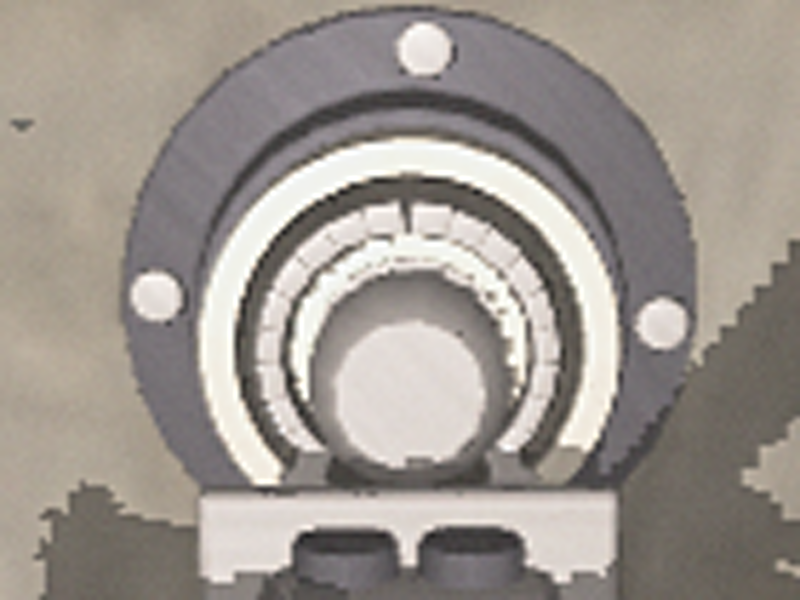

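View pics/c10.png

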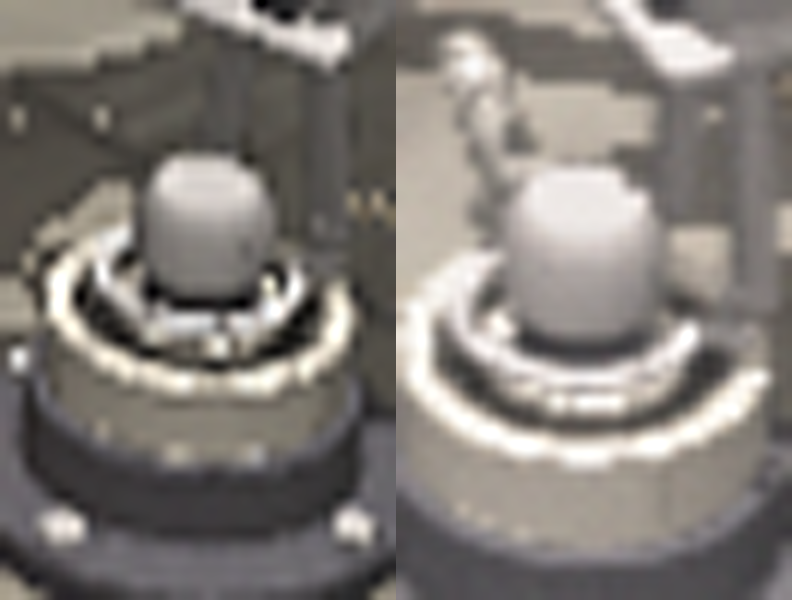

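Run:
```python
from h import *
n=np.nan
w=viewer.camera('wrist');c=viewer.camera('scene');d=viewer.camera('side')
W=lambda l,r,t,bo:[(l+.5)/5.714-.5+185,(r+.5)/5.714-.5+185,(t+.5)/5.714-.5+105,(bo+.5)/5.714-.5+105]
zr=ctrl.observe()['position'][2]-.178; M=R.from_rotvec(ctrl.observe()['eef_rot']).as_matrix()
for nm,box,r,z in (('in',(284,533,236,n),.0177,zr),('end',(334,487,320,468),.01,.0765),('bear',(197,623,135,n),.031,.048)):
    q=circ(w,W(*box),r,z); print(nm,q[0].round(4),q[1].round(1), (M.T@[*q[0],0])[:2].round(4))
out=[]
for cam,ox,oy,axy in((c,320,222,(.551,-.2801)),(d,278,250,(.5529,-.28))):
  ims=[]
  for zc in (.0515,.054,.0565):
    im=cv2.resize(cam['frame'][oy:oy+50,ox:ox+33,::-1],(396,600),interpolation=cv2.INTER_CUBIC)
    for r,z,col in((.0225,zc+.0015,(0,0,255)),(.0225,zc-.0015,(255,0,0)),(.031,.048,(0,255,0))):
        q=proj(cam,np.stack([axy[0]+r*np.cos(th),axy[1]+r*np.sin(th),np.full(360,z)],1)); q=((q+.5-[ox,oy])*12).astype(int)
        cv2.polylines(im,[q],True,col,1)
    ims.append(im[140:480])
  out.append(np.hstack(ims))
o=np.vstack(out);cv2.imwrite('pics/ov10.png',cv2.resize(o,(800,int(800*o.shape[0]/o.shape[1])),interpolation=cv2.INTER_AREA))
```

```text
in [ 0.5528 -0.2798] [ 0.1 -0.1 -0. ] [-0.4894 -0.38  ]
end [ 0.5529 -0.2795] [ 0.1 -0.1 -0.   0. ] [-0.4895 -0.3797]
bear [ 0.5528 -0.2796] [ 0.1 -0.1 -0. ] [-0.4894 -0.3798]
```

View pics/ov10.png

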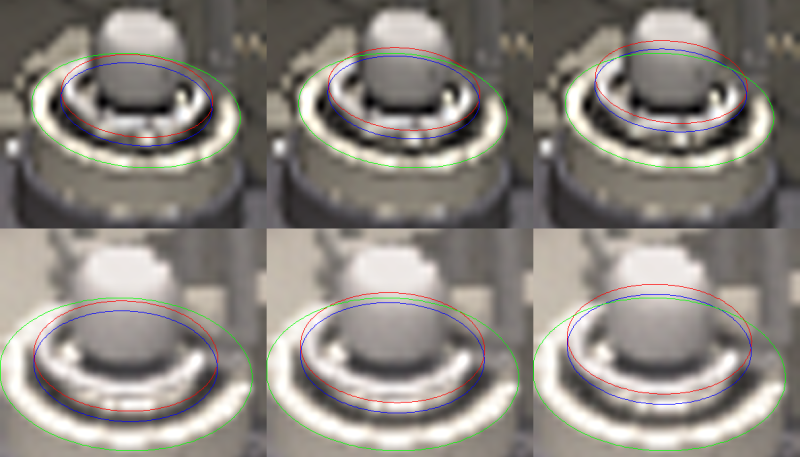

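```bash
python3 -m inch '[[0,0.001,0.004,0,-1],[0,0.001,0.007,0,-1],[0,0.001,0.007,0,-1],[0,0.001,0.007,0,-1]]'
python3 - <<'E'
from h import *
d=viewer.camera('side');a=[ctrl.observe()];c=viewer.camera('scene');a.append(ctrl.observe());w=viewer.camera('wrist');a.append(ctrl.observe())
for k in('position','ft_force','torque','width'):print(k,np.mean([x[k] for x in a],0).round(4))
f=lambda p,r,c:cv2.resize(p['frame'][r:r+30,c:c+40,::-1],(800,600),interpolation=cv2.INTER_CUBIC)
cv2.imwrite('pics/d11.png',f(d,262,273))
im=f(d,262,273)
for zc,col in((.052,(255,0,0)),(.0545,(0,160,0)),(.057,(0,0,255))):
    for r,zz in ((.0225,-.0015),(.0175,.0015)):
        q=proj(d,np.stack([.5529+r*np.cos(th),-.28+r*np.sin(th),np.full(360,zc+zz)],1)); q=((q+.5-[273,262])*20).astype(int)
        cv2.polylines(im,[q],True,col,1)
cv2.imwrite('pics/d11o.png',im)
E
```

```text
time_s: 13.95
position: [0.5731, -0.2754, 0.2309]
eef_rot: [0.301, -3.127, 0.0]
ft_force: [-0.4, 0.4, -3.1]
width: 0.378
position [ 0.5732 -0.2754  0.2309]
ft_force [ 0.1084  0.3088 -2.5384]
torque [ 0.0466 -0.0062 -0.0137]
width 0.3774
```

View pics/d11.png

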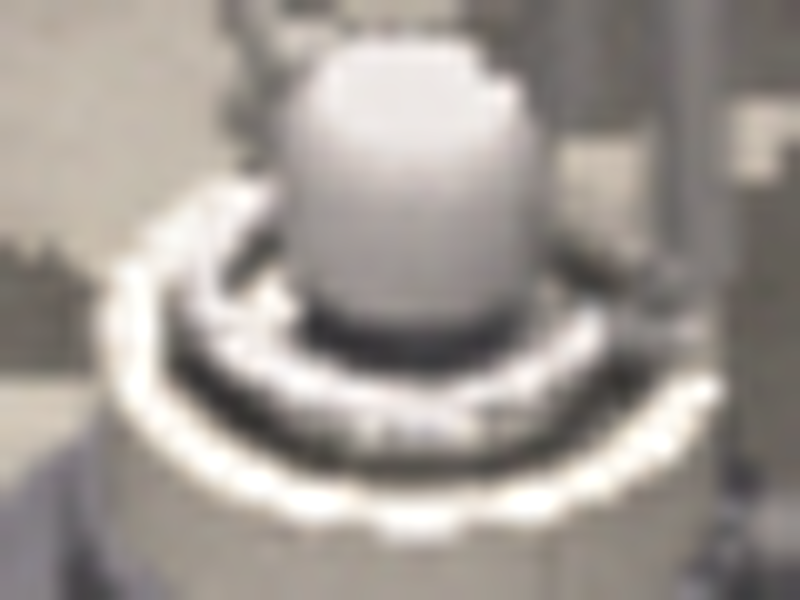

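View pics/d11o.png

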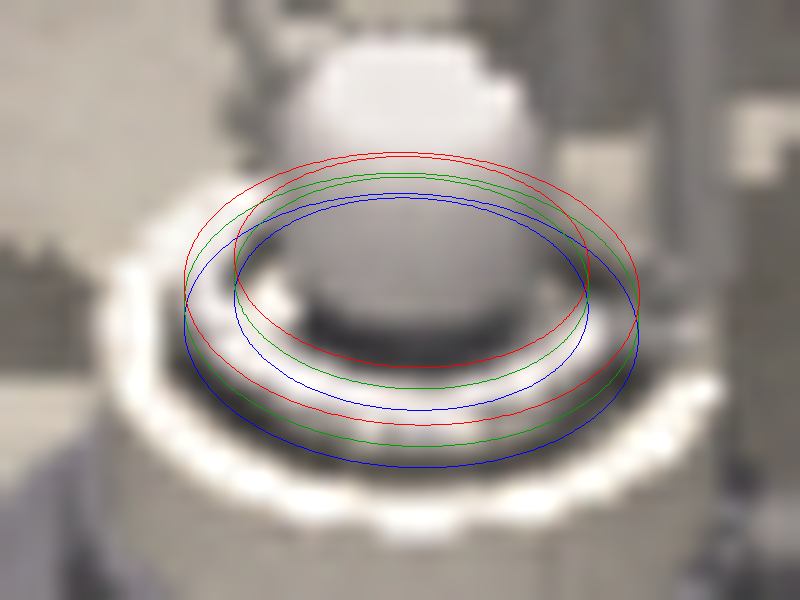

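Run:
```python
from h import *
s=ctrl.observe(); print(s['position'],s['ft_force'],s['width'],np.abs(s['joint_vel']).max())
print(ctrl.hand_in())
```

```text
[ 0.57315319 -0.27538324  0.23092619] [-0.32135319  0.10369655 -2.05538238] 0.3783988530400183 0.0015851168085714105
the job is handed in; nothing more can be done
None
```

I squeezed the black-handled pliers in the dark rack with 28 N and drew them out of the open side of the slot. I lifted them clear and lowered the spread circlip over the axle with the bearing to groove height, then handed in at about 14 s, still holding them. `hand_in` gives no verdict, so the result below rests on my own checks.

- **Centring:** the wrist camera put the circlip within about 0.5 mm of the axle's axis. That picture came just before the last lowering, which also included a sideways shift of 0.25 mm.
- **Grip:** the opening was about 33 mm, which means fully squeezed, and the circlip looked spread all round.
- **Contact:** the wrist force was only about the pliers' weight (2–4 N) with no clear sideways load, and the arm was at rest. I saw no sign of the circlip touching the axle or bearing, but I could not measure that contact directly.
- **Height:** my two estimates disagreed somewhat. The arm pose gives the circlip centre at about 53 mm and the side camera about 55.5 mm. Both are inside the 54 ± 3.5 mm allowed.

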